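# Mark the next mould insert

### The job

Take the finished insert that stands crosswise over the window of the marking guard and stand it upright on the free marked place of the low shelf, in line with the other two, and let go of it. Then pick up the next insert, which stands alone on the table, lower it upright through the guard's window until its lower end is 30 mm below the top of the deck, and finish while still holding it there with the gripper: do not let go, it would fall through. Leave the other inserts, the bottle, tray, wooden box and caliper where they are.

Things in the scene. Friction and masses are not known exactly. Their poses are not given: they have to be found in the camera images.
- marked_insert: The finished insert: aluminium block with a small dark square low on both wide faces, 20 (x) x 48 (y) x 90 (z) mm, 0.16 to 0.32 kg; origin at the centre of the underside, z up, x normal to the wide faces. It starts upright on the guard's deck (120 mm above the table), over the window and across it (90 degrees, give or take 10).
- next_insert: The next insert: an identical aluminium block without the mark, standing upright alone on the table between the guard and the shelf, 20 (x) x 48 (y) x 90 (z) mm, 0.16 to 0.32 kg; origin at the centre of the underside, z up, x normal to the wide faces. The origin is its lower end.
- row_insert_a: Finished insert already in the row on the shelf, at the end place farthest from the free one; same block, 20 (x) x 48 (y) x 90 (z) mm, 0.16 to 0.32 kg; origin at the centre of the underside, z up, x normal to the wide faces.
- row_insert_b: Finished insert already in the row, at the middle place of the shelf; same block, 20 (x) x 48 (y) x 90 (z) mm, 0.16 to 0.32 kg; origin at the centre of the underside, z up, x normal to the wide faces.
- guard: The marking guard, fixed: white cabinet with a blue band, 180 (x) x 200 (y) x 120 (z) mm, with a 10 mm metal deck on top, walls on the near (-x) side and both flanks, open at the far side, hollow down to the table (a lens barrel inside ends 38 mm short of the window's centre). Origin at the centre of the underside. Stands to the left or right, turned up to 0.35 rad.
- window (a point): Centre of the window, level with the top of the deck (120 mm above the table). The window is a rectangular through slot 22 mm along x and 50 mm along y (2 mm larger than the insert each way), sharp-edged; axes as the guard's. The insert goes in with its x along the window's x, either way round.
- shelf: The low shelf, fixed: a white board 110 (x) x 240 (y) mm on two dark supports, its top 50 mm above the table, with three outlined places in a row along y at y = -63, 0 and 63 mm. Origin at the centre of its underside, z up, turned up to 0.35 rad. It stands on the other side of the robot from the guard.
- free_place (a point): Centre of the free outlined place, on the top of the shelf board (50 mm above the table), at y = +63 mm of the shelf. The inserts in the row stand with their x along the shelf's x, their 48 mm width along the row, 15 mm apart.
- bottle: White plastic bottle, 52 mm diameter, 130 mm high, on the far side of the table; leave it. Origin at the centre of the underside.
- blue_tray: Empty blue plastic tray 90 x 130 x 25 mm on the far right of the table; leave it. Origin at the centre of the underside.
- gauge_box: Closed wooden box 90 x 140 x 49 mm on the far left of the table; leave it. Origin at the centre of the underside.
- caliper: Steel caliper with a black slide, 190 mm long along its y, 12 mm high, lying flat on the table near the robot; leave it. Origin under the middle of its beam.
There are look-alikes about, which are no part of the job. What is shaped like the row_insert_a but green is not meant. What is shaped like the next_insert but pink or purple is not meant.

How it is judged:
By the outcome, as a careful person would: the job done as asked, in the order asked, and still so for the second after the job is handed in, while the arm keeps its last pose, push and grip.
It also fails if it takes over 64 s, if anything falls off the work surface, if the arm or the gripper's body presses on something with over 40 N, if the wrist force passes 120 N, or if a joint passes its speed limit or range.

### The arm

A 6-joint arm with a two-finger parallel gripper is mounted at the origin on the work surface. World frame = base frame: x ahead of the robot, y to its left, z up, the work surface at z = 0. Lengths are in mm, angles in rad, forces in N, time in s.
With the tool pointing down it reaches from about 400 to 825 mm from the base axis. Payload 7 kg.
Tool frame: the origin (TCP) lies at the very end of the fingers, on their centre line; the grasp point (between the pads) lies 19 mm behind it; z points along the fingers, y is the line along which they close (so a half turn about z gives the same grasp; the last joint's range is limited). The gripper opens to 88 mm and grips with 3 to 60 N. Pads are 19 mm wide; open, the fingers measure 130 mm over their backs; the gripper's body (78 mm by 193 mm) begins 47 mm behind the grasp point.
Start: joints at [1.625, 0.359, 0.012, 0, -1.224, -0.288], TCP at [156.392, 656.61, 226.561] pointing down, gripper open.
Joint ranges: [-3.07, 3.07], [-1.43, 2.12], [-1.02, 1.25], [-3.03, 1.67], [-3.05, -0], [-3.03, 3.03]. Speed limits (rad/s): [2.39, 2.39, 3.01, 3.14, 3.14, 3.14].

### API

Orientations are given as a unit quaternion [x, y, z, w].
In Python, from plant import bot gives the robot as it stands. Calls block until the motion is done:
- bot.move_ptp(position, orientation): joint-space move of the TCP to a pose.
- bot.line_to(position, velocity=150, ori=None): straight line of the TCP; ori=None keeps the orientation; velocity is the mean speed in mm/s.
- bot.move_joints(angles): joint-space move.
- bot.move_gripper(opening, force=None): finger opening in mm; force is the grip in N (None keeps the last); returns when the fingers have stopped.
- bot.pause(seconds).
- bot.solve_ik(position, orientation): joint angles nearest the present ones, or None.
- bot.read_state(): the state.
- bot.camera(name): name is "scene" or "top" or "wrist"; returns the picture (384x512x3 uint8, red, green, blue); there is no depth.
- bot.get_calibration(name): a dict with "fx", "fy", "cx", "cy" (pixels), "view" (4x4, takes a point from world to camera coordinates); the wrist camera has in their place "T_tool_cam" (4x4, takes a point from camera to tool coordinates, whose origin is the TCP and whose axes are the flange's). Camera axes: x right, y up, looking along -z (the intrinsics and any distortion apply to the point x, -y, -z); pixel columns grow to the right and rows downward; lengths in mm; the calibration is good to about 2 mm. A picture is of the moment at which its call begins: read the wrist's pose just before it. get_calibration takes no time and is no camera call.
A pose or a line that the arm cannot do raises bot.Unreachable and nothing moves.
- bot.close_job(): hands the job in; it is judged then, once.
The state is a dict: "t": time; "joint_pos": joint angles; "qvel": joint speeds; "tau": joint torques, N m; "tcp_pos": TCP position; "eef_rot": TCP orientation; "contact_force": force on the tool from outside, world axes, zero at the start; "moment": the same for the moment, N m; "width": finger opening in mm; "finger_force": force on a finger pad.
Only numpy, scipy, OpenCV 4.12 (cv2) and the standard library are available. Lean on these libraries where they do the work, as an engineer would, in place of code of your own. Each camera call takes 0.05 s, during which the arm holds its last target. There are 200 camera calls.

## Working session

There is one attempt and no reset: what is moved stays moved. The work goes in short steps, each a Python script; the robot and the scene stay as the last script left them, time stands still between calls to the robot, and variables do not carry over. Pictures are saved under pics/ and viewed, at most 10 in all, crops included, and the job is handed in when it is done.

```bash
ls; mkdir -p pics; python3 - <<'E'
from plant import bot
import cv2,numpy as np
for n in ["scene","top"]:
    im=bot.camera(n); cv2.imwrite(f"pics/{n}0.png",cv2.resize(im[:,:,::-1],(800,600),interpolation=cv2.INTER_CUBIC))
    np.save(f"pics/{n}0.npy",im)
    print(n,bot.get_calibration(n))
print(bot.get_calibration("wrist")); print(bot.read_state())
E
```

```text
pics
scene {'fx': 411.4056713783644, 'fy': 411.4056713783644, 'cx': 251.52135715680924, 'cy': 194.09210506237528, 'view': array([[ 2.04332992e-01,  9.78816074e-01, -1.29275403e-02,
        -7.03812265e+01],
       [-8.29129516e-01,  1.80075258e-01,  5.29260945e-01,
         4.37228855e+02],
       [ 5.20377050e-01, -9.74268673e-02,  8.48360614e-01,
        -1.48123720e+03],
       [ 0.00000000e+00,  0.00000000e+00,  0.00000000e+00,
         1.00000000e+00]])}
top {'fx': 351.02273173745505, 'fy': 351.02273173745505, 'cx': 259.75951130852997, 'cy': 192.61386867451975, 'view': array([[-9.17245817e-04, -9.99974894e-01, -7.02642371e-03,
        -2.95306972e+01],
       [ 9.88131985e-01, -1.98562905e-03,  1.53594391e-01,
        -5.97803245e+02],
       [-1.53604487e-01, -6.80215019e-03,  9.88108998e-01,
        -8.35531025e+02],
       [ 0.00000000e+00,  0.00000000e+00,  0.00000000e+00,
         1.00000000e+00]])}
{'fx': 292.0136605186433, 'fy': 292.0136605186433, 'cx': 259.9337603917145, 'cy': 190.64915510331943, 'T_tool_cam': array([[ 1.55801266e-03,  9.59309107e-01,  2.82353698e-01,
  
[... 271 characters left out ...]
0e+00]])}
{'t': 0.1, 'joint_pos': array([ 1.62508347e+00,  3.59275317e-01,  1.11611436e-02, -3.10262938e-04,
       -1.22413971e+00, -2.88100874e-01]), 'qvel': array([-0.00033204, -0.00157799,  0.00310794,  0.00072066, -0.00089601,
       -0.00013269]), 'tau': array([-8.47602823e-04, -5.84162271e+01,  2.93751812e+01,  7.01550320e+00,
        1.01984519e-02, -4.22915753e-05]), 'tcp_pos': array([156.31480557, 656.18939742, 225.74656369]), 'eef_rot': array([ 9.93167736e-01, -1.16693171e-01, -1.95790472e-05,  7.42972150e-04]), 'contact_force': array([ 0.30281247, -0.24834741, -0.52725299]), 'moment': array([-0.00774094, -0.04576114, -0.02020529]), 'finger_force': 0.0, 'width': 87.70468711565645}
```

View pics/scene0.png

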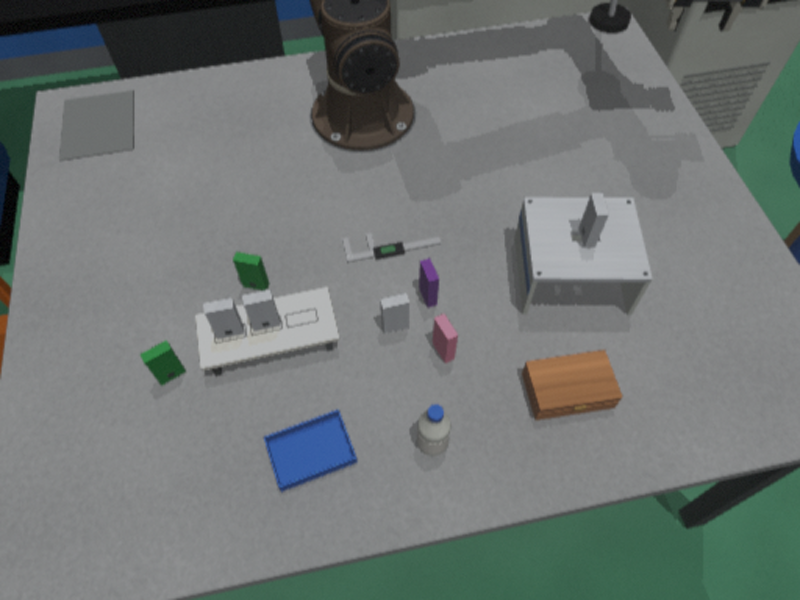

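View pics/top0.png

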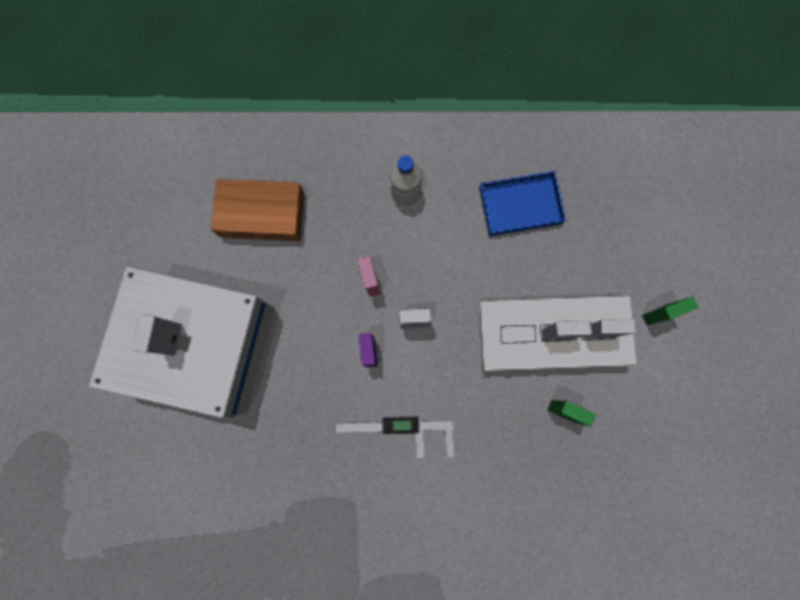

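Scene: the marked insert stands on the guard at top-px (158,336). The next insert is the grey block at (415,316), with the purple (368,350) and pink (369,275) look-alikes beside it. The free place is at (517,334), the row inserts at (573,327) and (615,327). The guard screws are at (130,274), (248,300), (218,408) and (97,380).

```bash
cat > h.py <<'E'
import numpy as np,cv2
from scipy.spatial.transform import Rotation as R
from plant import bot
def ray(name,uv,T=None):
    """camera centre and world ray directions for pixels; T = world<-tool for the wrist"""
    c=bot.get_calibration(name); uv=np.atleast_2d(uv).astype(float)
    M=np.linalg.inv(c["view"]) if "view" in c else T@c["T_tool_cam"]
    d=np.c_[(uv[:,0]-c["cx"])/c["fx"],-(uv[:,1]-c["cy"])/c["fy"],-np.ones(len(uv))]
    return M[:3,3],d@M[:3,:3].T
def onz(name,uv,z,T=None):
    o,d=ray(name,uv,T); return (o+d*((z-o[2])/d[:,2])[:,None])[:,:2]
def proj(name,P,T=None):
    c=bot.get_calibration(name); P=np.atleast_2d(P).astype(float)
    V=c["view"] if "view" in c else np.linalg.inv(T@c["T_tool_cam"])
    q=P@V[:3,:3].T+V[:3,3]
    return np.c_[c["cx"]+c["fx"]*q[:,0]/-q[:,2],c["cy"]-c["fy"]*q[:,1]/-q[:,2]]
def tool():
    s=bot.read_state(); T=np.eye(4); T[:3,:3]=R.from_quat(s["eef_rot"]).as_matrix(); T[:3,3]=s["tcp_pos"]; return T
def down(a):
    """tool pointing down with tool y (closing line) along world angle a"""
    y=np.array([np.cos(a),np.sin(a),0]); z=np.array([0,0,-1.]); x=np.cross(y,z)
    return R.from_matrix(np.c_[x,y,z]).as_quat()
def best(p,a):
    """of the two half-turn grasps, the one with least joint motion"""
    q0=bot.read_state()["joint_pos"]; o=[]
    for k in (0,np.pi):
        q=bot.solve_ik(list(p),list(down(a+k)))
        if q is not None: o.append((np.abs(np.array(q)-q0).max(),a+k,q))
    return min(o,key=lambda t:t[0])
def snap(n):
    T=tool(); im=bot.camera("wrist"); np.save(f"pics/{n}.npy",im); np.save(f"pics/{n}_T.npy",T); return im,T
E
python3 - <<'E'
from h import *
s=.64
def o(uv,z): return onz("top",np.array(uv)*s,z).round(1)
g=o([(130,274),(248,300),(218,408),(97,380)],120);print("guard",g.tolist(),g.mean(0))
e=g[1]-g[0];print("angles edge",np.degrees(np.arctan2(e[1],e[0])),np.degrees(np.arctan2(*(g[0]-g[3])[::-1])))
sh=o([(481,301),(630,297),(635,365),(484,371)],50);print("shelf",sh.tolist(),sh.mean(0))
print("free",o([(502,327),(535,326),(536,342),(502,343)],50).mean(0))
print("next",o([(401,311),(430,310),(430,322),(401,324)],90).tolist())
print("marked top",o([(136,315),(155,317),(152,354),(133,352)],210).tolist())
print("scene next",)
print(onz("scene",np.array([[382,302],[407,295],[408,322],[384,330]])*s,0).tolist())
E
```

```text
guard [[627.7, 379.5], [588.2, 201.9], [431.8, 238.1], [471.6, 415.3]] [529.825 308.7  ]
angles edge -102.53905495707727 -12.916853110275351
shelf [[596.8, -150.5], [602.8, -388.4], [494.9, -389.4], [485.8, -152.8]] [ 545.075 -270.275]
free [ 543.075 -209.05 ]
next [[575.5, -23.3], [576.9, -67.4], [558.6, -67.3], [555.6, -23.3]]
marked top [[554.5, 320.5], [551.8, 295.4], [503.7, 296.0], [506.3, 320.8]]
scene next
[[512.2554770441766, -56.175348074934604], [506.96794934945217, -6.85867529759841], [565.1265718224947, -17.81262219307888], [572.3792929589735, -64.42380221552281]]
```

```bash
python3 - <<'E'
from h import *
p=[529,308,330]; d,a,q=best(p,np.pi/2); print(d,a,q)
bot.move_joints(q); im,T=snap("g1"); print(T.round(2).tolist(),bot.read_state()["t"])
cv2.imwrite("pics/g1.png",cv2.resize(im[:,:,::-1],(800,600),interpolation=cv2.INTER_CUBIC))
E
```

```text
1.0129468766744862 4.71238898038469 [ 0.84595032  0.20852942  0.03657414  0.         -1.39884105  0.724846  ]
[[1.0, 0.0, -0.0, 528.6], [0.0, -1.0, -0.0, 308.68], [-0.0, 0.0, -1.0, 329.64], [0.0, 0.0, 0.0, 1.0]] 2.0333
```

View pics/g1.png

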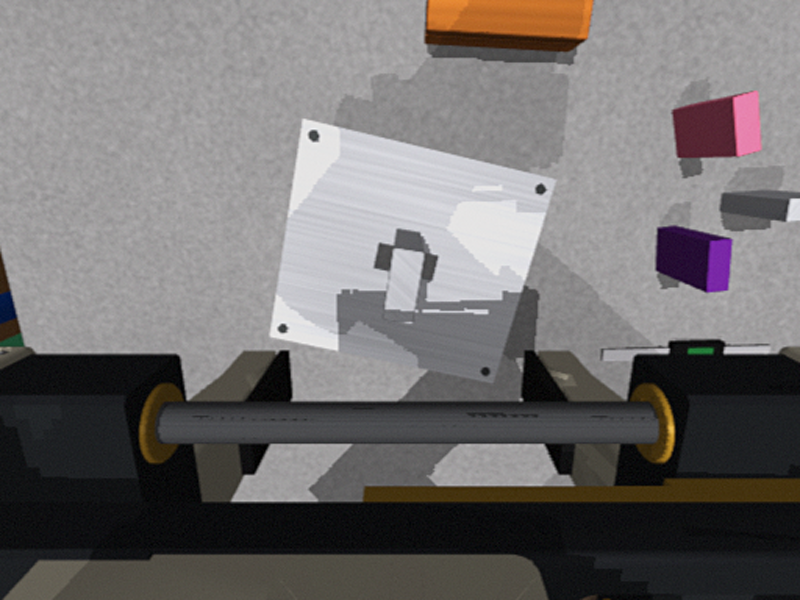

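Wrist view g1: deck corners (303,119), (556,180), (494,383), (270,337). The insert top face spans about (391,248)–(425,251)–(416,321)–(384,315). Window ends show at (385,256) and (430,266).

```bash
python3 - <<'E'
from h import *
im=np.load("pics/g1.npy");T=np.load("pics/g1_T.npy"); s=.64
c=onz("wrist",np.array([(303,119),(556,180),(494,383),(270,337)])*s,120,T)
print(c.round(1).tolist(),c.mean(0),np.linalg.norm(np.diff(c,axis=0),axis=1))
for i,j in((0,1),(3,2),(3,0),(2,1)): print(np.degrees(np.arctan2(*(c[j]-c[i])[::-1])))
sc=onz("wrist",np.array([(314,135.5),(541,189),(485.5,371.5),(282.5,328)])*s,120,T);print("screws",sc.round(1).tolist(),sc.mean(0))
t=onz("wrist",np.array([(391,248),(425,251),(416,321),(384,315)])*s,210,T);print(t.round(1).tolist(),t.mean(0))
cr=im[140:225,225:300,::-1]; cv2.imwrite("pics/g1c.png",cv2.resize(cr,None,fx=7,fy=7,interpolation=cv2.INTER_CUBIC))
E
```

```text
[[635.5, 386.6], [591.5, 192.1], [416.8, 230.5], [460.1, 425.8]] [525.98519719 308.7503378 ] [199.36582135 178.86295917 199.96316349]
-102.74237449243263
-102.51136079340851
-12.597208066832403
-12.405725993227172
screws [[623.8, 379.0], [584.6, 203.2], [428.0, 238.7], [468.4, 414.4]] [526.20372661 308.81252479]
[[553.9, 318.3], [552.1, 297.4], [506.5, 302.5], [510.6, 323.0]] [530.76039953 310.2943597 ]
```

View pics/g1c.png

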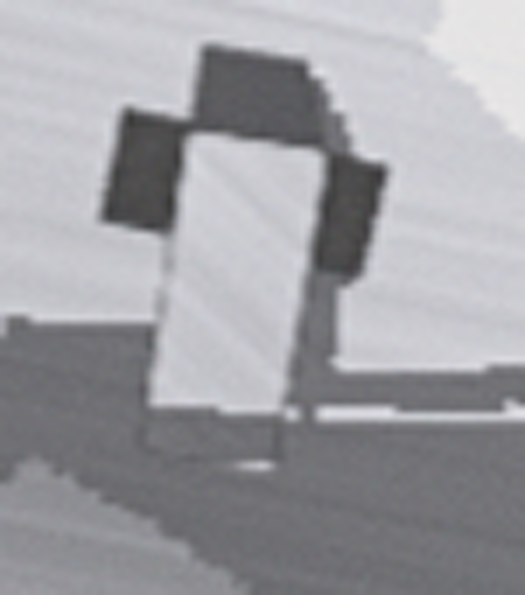

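Crop (7x, offset (225,140)): insert top (187,134), (325,150), (281,465), (147,455). Window outer corners (122,108), (388,168), (360,282), (100,220).

```bash
python3 - <<'E'
from h import *
T=np.load("pics/g1_T.npy")
f=lambda a:(np.array(a)+.5)/7-.5+[225,140]
w=onz("wrist",f([(122,108),(388,168),(360,282),(100,220)]),120,T);print("win",w.round(1).tolist(),w.mean(0),np.linalg.norm(np.diff(w,axis=0),axis=1))
t=onz("wrist",f([(187,134),(325,150),(281,465),(147,455)]),210,T);print("top",t.round(1).tolist(),t.mean(0),np.linalg.norm(np.diff(t,axis=0),axis=1))
for i,j in((3,0),(2,1)): print(np.degrees(np.arctan2(*(t[j]-t[i])[::-1])))
E
```

```text
win [[542.4, 331.5], [531.5, 283.2], [510.1, 287.9], [521.7, 335.9]] [526.43209199 309.63190136] [49.52417262 21.95155857 49.33215519]
top [[553.9, 317.2], [551.7, 298.3], [505.9, 304.0], [507.4, 323.3]] [529.73883922 310.72104027] [19.04593273 46.14094652 19.27334818]
-7.373141468019066
-7.120456322069906
```

```bash
python3 - <<'E'
from h import *
a=np.radians(262.8); p=np.array([529.6,310.5])
bot.move_ptp([*p,262],list(down(a))); bot.line_to([*p,170],120)
bot.pause(.15); print(bot.read_state()["tcp_pos"],bot.read_state()["contact_force"])
bot.move_gripper(10,30); s=bot.read_state(); print(s["width"],s["finger_force"],s["tcp_pos"])
bot.line_to([*p,330],150); s=bot.read_state(); print(s["width"],s["contact_force"],s["t"])
im,T=snap("g2"); cv2.imwrite("pics/g2.png",cv2.resize(im[:,:,::-1],(800,600),interpolation=cv2.INTER_CUBIC))
for k in (0,np.pi):
    q=bot.solve_ik([543,-209,330],list(down(np.radians(1.8)+k))); print(q)
E
```

```text
[530.02632291 310.87974771 171.0647104 ] [ 0.39785882  0.02084141 -0.30828513]
19.644867079503946 29.916268587112427 [529.59578062 310.51528031 169.99852096]
19.917767865623638 [-1.19117517 -0.59870564 -3.01920247] 5.7583
None
[-0.03149026  0.15618087 -0.02829037  0.         -1.38632509  0.06290618]
```

View pics/g2.png

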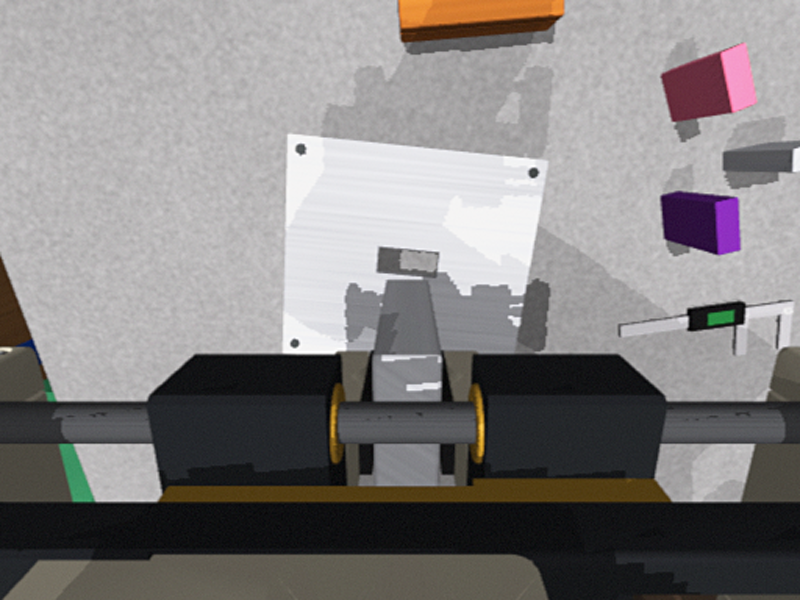

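g2: the insert is held between the pads with its lower front edge at (388–429, 280). The whole window is visible at about (378,247), (439,252), (437,277), (377,272). Next is a look at the shelf.

```bash
python3 - <<'E'
from h import *
bot.move_ptp([544,-165,300],list(down(np.radians(181.8)))); bot.pause(.2)
im,T=snap("s1"); s=bot.read_state(); print(T[:3,3],s["t"],s["width"])
cv2.imwrite("pics/s1.png",cv2.resize(im[:,:,::-1],(800,600),interpolation=cv2.INTER_CUBIC))
E
```

```text
[ 544.32085591 -164.21978369  299.96556336] 7.8 19.722177589389815
```

View pics/s1.png

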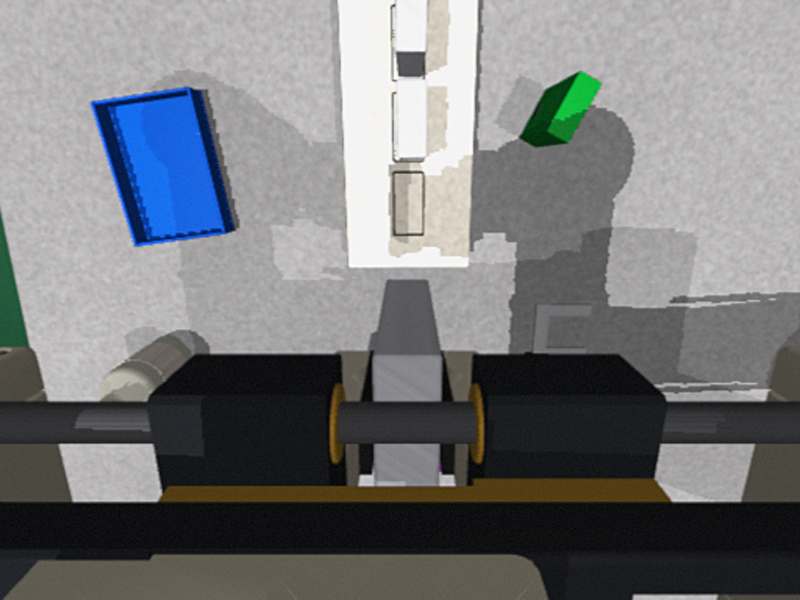

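s1: free outline (393,171), (424,171), (424,235), (394,235). Shelf near end (349,267)–(468,266), and the held insert's lower front edge (387,280)–(428,280).

```bash
python3 - <<'E'
from h import *
T=np.load("pics/s1_T.npy"); s=.64; f=lambda a:(np.array(a)+.5)*s-.5
W=lambda a,z:onz("wrist",f(a),z,T)
o=W([(393,171),(424,171),(424,235),(394,235)],50);print("free",o.round(1).tolist(),o.mean(0))
e=W([(349,267),(468,266),(338,0),(482,0)],50);print("shelf end",e.round(1).tolist(),e[:2].mean(0))
for i,j in((2,0),(3,1)): print(np.degrees(np.arctan2(*(e[j]-e[i])[::-1])))
b=W([(387,280),(428,280)],250);print("bottom front",b.round(1).tolist()); t=np.linalg.inv(T)@np.c_[b,[250]*2,[1]*2].T; print("in tool",t.T.round(1))
r=W([(397,82),(424,80),(426,158),(396,158)],140);print("row b top",r.round(1).tolist(),r.mean(0))
# same in g2
T=np.load("pics/g2_T.npy");b=W([(388,280),(429,280)],280);t=np.linalg.inv(T)@np.c_[b,[280]*2,[1]*2].T;print(t.T.round(1))
w=W([(378,247),(439,252),(437,277),(377,272)],120);print("win",w.round(1).tolist(),w.mean(0))
E
```

```text
free [[556.8, -234.0], [530.1, -235.0], [527.6, -179.9], [554.4, -179.0]] [ 542.24597693 -206.95533342]
shelf end [[594.7, -148.3], [486.3, -153.0], [603.1, -361.2], [490.7, -365.1]] [ 540.46804582 -150.65150106]
92.25846420012293
91.1955976833021
bottom front [[552.9, -187.6], [533.7, -188.3]]
in tool [[23.7 -7.8 50.   1. ]
 [23.7 11.4 50.   1. ]]
row b top [[553.2, -290.0], [536.1, -291.7], [532.6, -244.4], [552.6, -243.7]] [ 543.6223249  -267.44074022]
[[24.  -7.2 48.7  1. ]
 [24.  11.8 48.7  1. ]]
win [[542.9, 330.0], [532.7, 281.4], [512.1, 285.2], [522.4, 333.7]] [527.51421636 307.57072534]
```

```bash
python3 - <<'E'
from h import *
o=list(down(np.radians(181.7)))
bot.line_to([544.2,-207.5,200],150,o); bot.line_to([544.2,-207.5,110],100); bot.pause(.3)
im,T=snap("s2"); s=bot.read_state(); print(T[:3,3],s["t"],s["width"],s["contact_force"])
cv2.imwrite("pics/s2.png",cv2.resize(im[90:240,160:360,::-1],(800,600),interpolation=cv2.INTER_CUBIC))
E
```

```text
[ 544.37779766 -207.55050207  110.41052494] 10.075 19.619477513128405 [-0.62835605 -0.01560929 -3.30536667]
```

View pics/s2.png

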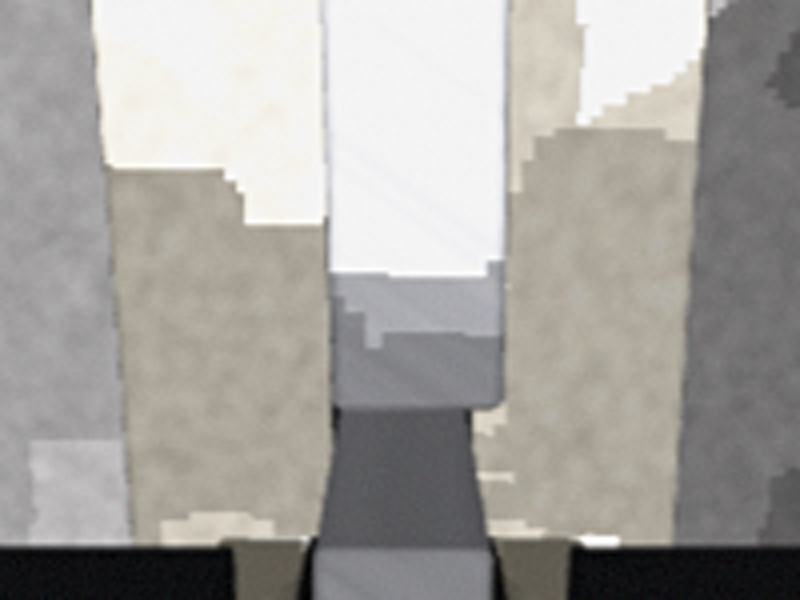

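s2 crop (4x, offset (160,90)): held insert's top front edge at row 548, cols 315–492. Row insert b's near top edge at row 408, cols 335–503, and its far side (327..509, row 0).

```bash
python3 - <<'E'
from h import *
T=np.load("pics/s2_T.npy"); f=lambda a:(np.array(a)+.5)/4-.5+[160,90]
W=lambda a,z:onz("wrist",f(a),z,T)
A=W([(315,548),(492,548)],150.4);B=W([(335,408),(503,408)],140);C=W([(324,0),(509,0)],140)
S=W([(95,0),(131,540),(708,0),(676,540)],50)
tl=lambda P,z:((np.linalg.inv(T)@np.c_[P,[z]*len(P),[1]*len(P)].T).T[:,:2]).round(1).tolist()
print("held",A.round(1).tolist(),tl(A,150.4));print("b near",B.round(1).tolist(),tl(B,140));print("row0",C.round(1).tolist(),tl(C,140));print("shelf",S.round(1).tolist(),tl(S,50))
E
```

```text
held [[553.2, -232.1], [534.0, -232.7]] [[24.8, -8.1], [24.9, 11.1]]
b near [[551.8, -245.0], [532.6, -245.6]] [[37.6, -6.3], [37.7, 12.9]]
row0 [[553.6, -289.0], [534.4, -289.6]] [[81.7, -6.8], [81.7, 12.3]]
shelf [[599.8, -291.9], [596.9, -189.2], [491.6, -295.3], [487.3, -192.6]] [[86.0, -52.8], [-16.8, -53.0], [86.1, 55.4], [-16.6, 56.7]]
```

```bash
python3 - <<'E'
from h import *
p=[543.8,-206.2]
bot.line_to([*p,106],60); bot.line_to([*p,100.3],20); bot.pause(.2)
s=bot.read_state(); print(s["tcp_pos"],s["contact_force"],s["moment"])
bot.move_gripper(50); bot.pause(.1); bot.line_to([*p,200],150)
bot.line_to([543.8,-150,260],200); bot.pause(.1)
a,_=snap("s3")
bot.move_ptp([566,25,230],list(down(np.radians(183)))); bot.move_gripper(88); bot.pause(.1)
b,T=snap("n1"); s=bot.read_state(); print(T[:3,3],s["t"])
cv2.imwrite("pics/m1.png",np.hstack([cv2.resize(i[:240,160:360,::-1],(400,480),interpolation=cv2.INTER_CUBIC) for i in (a,b)]))
E
```

```text
[ 543.72624817 -206.21507854  100.25321591] [ 0.39100074 -0.12131869 -3.04061692] [ 0.08422211 -0.03781533 -0.03530139]
[566.00030013  25.05237839 229.98304329] 15.0333
```

View pics/m1.png

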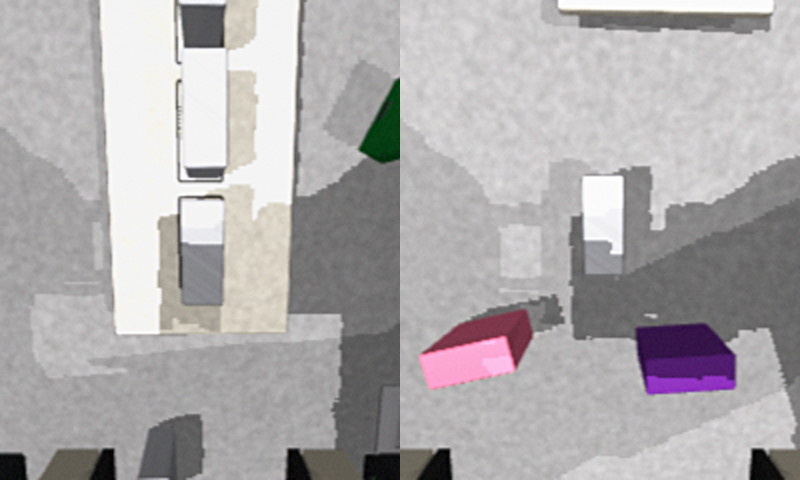

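Left: the insert stands in its outline in line with the row. Right: the next insert's top is at pane px (182,175), (224,176), (224,274), (183,274). I'll grasp it and, before that, fit the window more closely from images g1 and g2.

```bash
cat > fit.py <<'E'
from h import *
from scipy.ndimage import map_coordinates
from scipy.optimize import minimize
def rect(x,y,a,w,h,n=40):
    """edge samples of a w(x) by h(y) rectangle with outward normals"""
    t=np.linspace(-.42,.42,n); o=np.ones(n)
    P=np.r_[np.c_[o*w/2,t*h],np.c_[-o*w/2,t*h],np.c_[t*w,o*h/2],np.c_[t*w,-o*h/2]]
    N=np.repeat([[1,0],[-1,0],[0,1],[0,-1]],n,0)
    c,s=np.cos(a),np.sin(a); Q=np.array([[c,s],[-s,c]]); return P@Q+[x,y],N@Q
def fitrect(n,x,y,a,w,h,z,d=1.2,sgn=1):
    """pose whose outline has the strongest outward brightening"""
    g=cv2.GaussianBlur(cv2.cvtColor(np.load(f"pics/{n}.npy"),cv2.COLOR_RGB2GRAY).astype(float),(0,0),.7); T=np.load(f"pics/{n}_T.npy")
    def cost(v):
        P,N=rect(*(v*[1,1,.02]),w,h); I=[]
        for k in (d,-d):
            uv=proj("wrist",np.c_[P+k*N,np.full(len(P),z)],T); I.append(map_coordinates(g,uv.T[::-1],order=1,mode="nearest"))
        return -np.clip(sgn*(I[0]-I[1]),-40,40).mean()
    r=min((minimize(cost,[x+i,y+j,a/.02],method="Nelder-Mead",options=dict(initial_simplex=np.array([x+i,y+j,a/.02])+np.r_[np.zeros((1,3)),np.eye(3)*1.5])) for i in(-1.5,1.5) for j in (-1.5,1.5)),key=lambda r:r.fun)
    T_=np.linalg.inv(T)@[r.x[0],r.x[1],z,1]
    return r.x*[1,1,.02],r.fun,T_[:3]
E
python3 - <<'E'
from fit import *
a=np.radians(-12.55)
for n in ("g1","g2"):
    for w,h in((180,200),(22,50)):
        if n=="g2" and w==180: continue
        v,c,t=fitrect(n,526.5,309,a,w,h,120,sgn=1 if w==22 else -1); print(n,w,v[:2].round(2),np.degrees(v[2]).round(2),round(c,1),t.round(2))
T=np.load("pics/n1_T.npy"); f=lambda a:(np.array(a)+.5)/2-.5+[160,0]
r=onz("wrist",f([(182,175),(224,176),(224,274),(183,274)]),90,T); print("next",r.round(1).tolist(),r.mean(0))
v,c,t=fitrect("n1",*r.mean(0),np.radians(3),20,48,90,sgn=-1); print(v[:2],np.degrees(v[2]),c,t)
E
```

```text
g1 180 [528.11 307.95] -12.8 -29.7 [ -0.4    0.69 209.64]
g1 22 [529.81 308.6 ] -11.34 -25.4 [1.3100e+00 5.0000e-02 2.0964e+02]Traceback (most recent call last):
  File "<stdin>", line 6, in <module>
  File "fit.py", line 18, in fitrect
    r=min((minimize(cost,[x+i,y+j,a/.02],method="Nelder-Mead",options=dict(initial_simplex=np.array([x+i,y+j,a/.02])+np.r_[np.zeros((1,3)),np.eye(3)*1.5])) for i in(-1.5,1.5) for j in (-1.5,1.5)),key=lambda r:r.fun)
  File "fit.py", line 18, in <genexpr>
    r=min((minimize(cost,[x+i,y+j,a/.02],method="Nelder-Mead",options=dict(initial_simplex=np.array([x+i,y+j,a/.02])+np.r_[np.zeros((1,3)),np.eye(3)*1.5])) for i in(-1.5,1.5) for j in (-1.5,1.5)),key=lambda r:r.fun)
           ~~~~~~~~^^^^^^^^^^^^^^^^^^^^^^^^^^^^^^^^^^^^^^^^^^^^^^^^^^^^^^^^^^^^^^^^^^^^^^^^^^^^^^^^^^^^^^^^^^^^^^^^^^^^^^^^^^^^^^^^^^^^^^^^^^^^^^^^^^^^^^^^
    res = _minimize_neldermead(fun, x0, args, callback, bounds=bounds,
                               **options)
    fxr = func(xr)
    fx = function(np.copy(x), *(wrapper_args + args))
  File "fit.py", line 16, in cost
    uv=proj("wrist",np.c_[P+k*N,np.full(len(P),z)],T); I.append(map_coordinates(g,uv.T[::-1],order=1,mode="nearest"))
  File "h.py", line 13, in proj
    c=bot.get_calibration(name); P=np.atleast_2d(P).astype(float)
ValueError: time passes only in moves, steps and waits
```

```bash
sed -i 's/^def ray/CAL={n:bot.get_calibration(n) for n in ("scene","top","wrist")}\ndef ray/; s/c=bot.get_calibration(name)/c=CAL[name]/' h.py
python3 - <<'E'
from fit import *
v,c,t=fitrect("g2",527.5,307.6,np.radians(-12.55),22,50,120); print("g2",v[:2].round(2),np.degrees(v[2]).round(2),round(c,1),t.round(2))
T=np.load("pics/n1_T.npy"); f=lambda a:(np.array(a)+.5)/2-.5+[160,0]
r=onz("wrist",f([(182,175),(224,176),(224,274),(183,274)]),90,T); print("next",r.round(1).tolist(),r.mean(0))
for sg in (1,-1):
    v,c,t=fitrect("n1",*r.mean(0),np.radians(3),20,48,90,sgn=sg); print(v[:2],np.degrees(v[2]),c,t)
E
```

```text
g2 [527.57 308.38] -11.57 -39.5 [ -1.02   1.78 208.76]
next [[578.4, -66.4], [558.2, -67.1], [555.1, -20.6], [575.7, -19.5]] [566.84793    -43.39255773]
[554.51668197 -47.41180336] -2.1206639969452055 -12.803807681239045 [ 71.75757883  15.26013845 139.98629072]
[566.68147983 -43.53283357] 3.0892325929662423 -35.40955341679921 [ 68.52150063   2.90876155 139.9856806 ]
```

```bash
python3 - <<'E'
from fit import *
a=np.radians(183.1); p=[568.3,-43.3]; o=list(down(a))
bot.line_to([*p,160],150,o); bot.line_to([*p,50],100); bot.pause(.15)
bot.move_gripper(10,40); s=bot.read_state(); print(s["width"],s["finger_force"],s["tcp_pos"])
bot.line_to([*p,240],150)
W=np.array([528.3,310.5])
for k in (0,np.pi):
    a=np.radians(-12.7)+k; q=bot.solve_ik([*W,195],list(down(a))); print(k,None if q is None else np.round(q,2))
d,a,q=best([*W,195],np.radians(-12.7)); X=np.array([-np.sin(a),np.cos(a)]); print(d,a,X)
v=W-65*X
bot.move_ptp([*v,240],list(down(a))); bot.line_to([*v,195],100); bot.pause(.3)
im,T=snap("w1"); s=bot.read_state(); print(T[:3,3],s["t"],s["width"])
cv2.imwrite("pics/w1.png",cv2.resize(im[60:240,136:376,::-1],(800,600),interpolation=cv2.INTER_CUBIC))
u,c,t=fitrect("w1",*W,np.radians(-12.7),22,50,120); print("win",u[:2],np.degrees(u[2]),c,t)
E
```

```text
19.87034080917283 39.97647821903229 [568.29273933 -43.30533657  50.00637503]
0 [ 0.85  0.28 -0.18  0.   -1.11  2.07]
3.141592653589793 [ 0.85  0.28 -0.18  0.   -1.11 -1.07]
0.8582461536575456 2.9199358385865133 [-0.2198462  -0.97553454]
[542.76637892 374.14943134 195.62410173] 22.2167 19.931474406940104
win [526.84354745 310.26519097] -12.446512595846343 -40.0 [65.8912925   1.52987591 75.56278545]
```

View pics/w1.png

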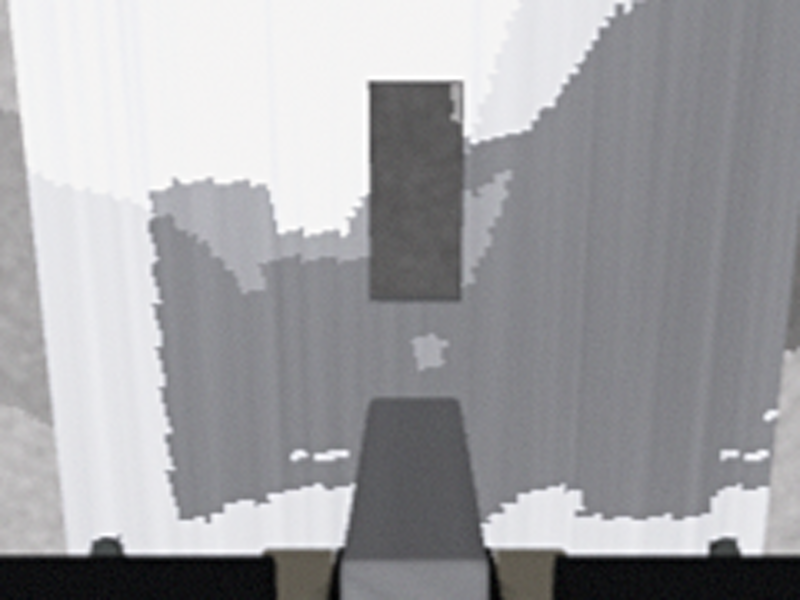

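w1: the whole window is at crop px (370,81)–(462,81)–(461,300)–(370,300). The held insert's lower front edge runs (370,399)–(461,399), parallel to it.

```bash
python3 - <<'E'
from fit import *
T=np.load("pics/w1_T.npy"); k=240/800; f=lambda a:(np.array(a)+.5)*k-.5+[136,60]
Ti=np.linalg.inv(T)
def tl(a,z):
    P=onz("wrist",f(a),z,T); return (Ti@np.c_[P,np.full(len(P),z),np.ones(len(P))].T).T[:,:2]
print("win",tl([(370,81),(462,81),(461,300),(370,300)],120).round(2).tolist(),tl([(370,81),(462,81),(461,300),(370,300)],120).mean(0))
print("edge",tl([(370,399),(461,399)],T[2,3]-50).round(2).tolist())
print("top front", tl([(341,560),(489,560)],T[2,3]+40).round(2).tolist())
g=cv2.cvtColor(np.load("pics/w1.npy"),cv2.COLOR_RGB2GRAY).astype(int)
print(g[174:186,258:264].mean(1).round(), g[182,240:282],g[100:110,255:265].mean(1)); print(g[140,240:282])
u=np.degrees(np.arctan2(T[1,1],T[0,1]));print(u)
E
```

```text
win [[91.14, -8.66], [91.17, 12.06], [41.78, 12.58], [41.75, -9.22]] [66.46101693  1.69021924]
edge [[23.74, -8.32], [23.77, 11.66]]
top front [[24.7, -8.2], [24.73, 11.12]]
[135. 136. 135. 136. 137. 108.  90.  89.  89.  90.  90.  89.] [137 140 133 133 132 136 111  89  90  93  93  93  93  91  93  92  89  91
  91  89  87  89  88  89  91  91  89  94  89  91  90  90  88  88 118 138
 135 131 132 137 134 138] [89.8 89.9 88.2 89.2 89.4 89.8 91.1 92.2 93.4 93. ]
[141 138 139 135 139 141 119  98  93  94  96  95  92  93  95  97  94  96
  95  96  94 100 102  94  98  97  96  97  97  95  93  93  91  87 123 164
 171 151 139 134 136 137]
167.3033090601331
```

```bash
cat > ins.py <<'E'
from fit import *
A=np.radians(167.35); X=np.array([-np.sin(A),np.cos(A)]); Y=np.array([np.cos(A),np.sin(A)])
def tryat(c,z0=173,z1=140,lim=6):
    """lower at xy c in small steps; stop on contact"""
    bot.line_to([*c,z0],60,list(down(A))); bot.pause(.25); f0=bot.read_state()["contact_force"]
    z=z0
    while z>z1:
        z=max(z1,z-(1.5 if z>164 else 4)); bot.line_to([*c,z],25); s=bot.read_state(); f=s["contact_force"]-f0
        if np.linalg.norm(f)>lim: break
    t=np.round([f@[*X,0],f@[*Y,0],f[2]],1); print("at",np.round(c,2),"z",z,"f(tool x,y,up)",t,"M",s["moment"].round(2),"tcp",s["tcp_pos"].round(2),"t",s["t"],flush=True)
    return z,t
E
python3 - <<'E'
from ins import *
c=np.array([528.1,309.3])
bot.line_to([*c,195],80,list(down(A))); z,f=tryat(c)
if z>140: snap("w2")
E
```

```text
at [528.1 309.3] z 140 f(tool x,y,up) [-0.3 -0.7  0.3] M [ 0.11 -0.11 -0.02] tcp [527.99 309.18 139.75] t 27.3083
```

```bash
python3 - <<'E'
from h import *
bot.pause(.4); s=bot.read_state(); print(s["tcp_pos"],s["width"],s["finger_force"],s["contact_force"])
im=bot.camera("scene"); w=bot.camera("wrist")
cv2.imwrite("pics/f.png",np.hstack([cv2.resize(im[100:300,100:430,::-1],(400,242)),cv2.resize(w[60:240,136:376,::-1],(323,242))]))
E
```

```text
[528.12150802 309.34416365 140.06502436] 19.75530246578007 39.97596502304077 [ 0.26718428 -0.64062622 -1.98272541]
```

View pics/f.png

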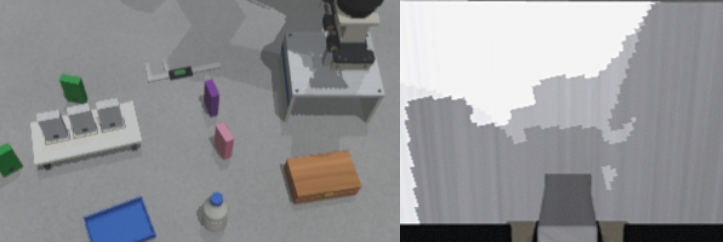

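The last picture shows three inserts in line on the shelf and the next insert standing in the window, held; nothing else has moved.

```bash
python3 -c "
from plant import bot
print(bot.close_job())"
```

```text
the job is handed in; nothing more can be done
None
```

The job is handed in: the finished insert stands released on the free shelf place in line with the other two, and the next insert is held upright in the guard's window with its lower end 30 mm below the deck top, at about 28 s of the 64 s allowed.

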